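Pack the last two cases into the pinned bathroom box

ROBOT

A 7-joint arm with a two-finger parallel gripper is mounted at the origin on the work surface. World frame = base frame: x ahead of the robot, y to its left, z up, the work surface at z = 0. Lengths are in m, angles in rad, forces in N, time in s.
With the tool pointing down it reaches from about 0.425 to 1.025 m from the base axis. Payload 3.6 kg.
Tool frame: the origin (TCP) lies between the finger pads; the fingertips stand 25 mm ahead of it and the grasp point (between the pads) lies 6 mm ahead of it; x points along the fingers, z is the direction in which the jaws open and shut, and the axes are right-handed (so a half turn about x gives the same grasp; the last joint's range is limited). The gripper opens to 85 mm and grips with 20 to 120 N. Pads are 22 mm wide; open, the fingers measure 114 mm over their backs; the gripper's body (76 mm by 85 mm) begins 54 mm behind the grasp point. The pads swing forward as they close: fully open they stand 13 mm farther back than shut.
Start: joints at [1.012, 0.591, 0.048, 1.609, -0.033, 0.943, -0.034], TCP at [0.326, -0.648, 0.256] pointing down, gripper open.
Joint ranges: [-2.69, 2.69], [-0.47, 2.24], [-1.27, 1.36], [0.19, 2.51], [-1.53, 4.68], [0.08, 2.07], [-3.09, 3.09]. Speed limits (rad/s): [2.57, 2.57, 3.14, 3.14, 3.14, 3.14, 3.14].

INTERFACE

Orientations are given as a unit quaternion [x, y, z, w].
In Python, from workcell import bot gives the robot as it stands. Calls block until the motion is done:
- bot.move_to(position, orientation): joint-space move of the TCP to a pose.
- bot.movel(position, rot=None, speed=0.15): straight line of the TCP; rot=None keeps the orientation; speed is the mean speed in m/s.
- bot.move_joints(angles): joint-space move.
- bot.command_gripper(opening): opening from 0.0 (shut) to 1.0 (fully open); the grip force is fixed at half the most; returns when the fingers have stopped.
- bot.dwell(seconds).
- bot.ik(position, orientation): joint angles nearest the present ones, or None.
- bot.get_image(name): name is "scene" or "top"; returns the picture (384x512x3 uint8, blue, green, red); there is no depth.
- bot.get_calibration(name): a dict with "K" (3x3 intrinsics, pixels), "R" (3x3) and "t" (3): a world point X has camera coordinates R X + t. Camera axes: x right, y down, z forward; pixel columns grow to the right and rows downward; lengths in m; the calibration is good to about 2 mm. A picture is of the moment at which its call begins. get_calibration takes no time and is no camera call.
A pose or a line that the arm cannot do raises bot.MotionError and nothing moves.
- bot.job_done(): hands the job in, once; it reports no verdict.
Trained networks look in the newest picture that a camera, given by its name, has taken for a name from the list of things; names that differ only in an ending like _2 or _b are one class to them, and where a whole thing is asked for, a point or a joint stands for the part that bears it (a point fixed in the world has none). Each returns a list of dicts, best first, with "conf" (0 to 1); they miss things now and then, are a little off and sometimes report something else, mostly with a low value. They report only what shows in the picture. A call takes as long as a camera call.
- bot.boxes_of(camera, thing): "pixel" ([row, column] in pixels, amid what is visible of it).
- bot.trace(camera, thing): "region" (384x512 bool, what is visible of it) and "pixel" ([row, column] in pixels, amid what is visible of it).
- bot.place_of(camera, thing): "pixel" ([row, column] in pixels: a listed point, or the origin of a listed thing).
Readings, each from a call of its own:
- bot.get_t(): time.
- bot.get_joint_pos(): joint angles.
- bot.get_joint_velocities(): joint speeds.
- bot.get_joint_efforts(): joint torques, N m.
- bot.get_tool_pos(): TCP position.
- bot.get_tool_rot(): TCP orientation.
- bot.get_contact_force(): force on the tool from outside, world axes, zero at the start.
- bot.get_ft_torque(): the same for the moment, N m.
- bot.get_finger_gap(): opening from 0.0 (shut) to 1.0 (fully open).
Only numpy, scipy, OpenCV 4.12 (cv2) and the standard library are available. Lean on these libraries where they do the work, as an engineer would, in place of code of your own. Each camera call takes 0.05 s, during which the arm holds its last target.

TASK

Pull the retaining pin out of the box's staple, lift off the lid, and lay pin and lid down flat on the counter. Pack the toothbrush cover and the soap case lying flat on the floor of the box, in the gaps between what is already there, so that nothing stands above the rim; then check by touch: put your fingertips on the rim at the end to the robot's left, sweep them low across the mouth of the box, just above rim height, and touch the rim at the right-hand end. Leave the box open, the things already packed inside it, and everything else on the counter undisturbed.

Things in the scene. Friction and masses are not known exactly. Their poses are not given: they have to be found in the camera images.
- box: fixed open wooden box under the lid. Origin at the centre of the cavity in plan, on its underside (counter height); x to the back, away from the robot, y along its length to the robot's left at yaw 0, z up. Cavity 172 (x) by 204 (y) mm, 40 mm deep; floor 6 mm and rim 46 mm above the counter; walls 8 mm, but the front one 30 mm thick (x -116 to -86 mm) with the staple on it. It holds low things, all 12 mm thick (tops 18 mm above the counter), with two gaps left between them.
- rim (a point): centre of the box's mouth, at rim height
- rim_left (a point): top of the left end wall (8 mm thick) of the box, halfway along it
- rim_right (a point): top of the right end wall (8 mm thick) of the box, halfway along it
- gap_long (a point): centre, on the box floor, of the long gap: 38 mm (box x) by 204 mm (box y). Neighbours are 12 mm high; the front wall's inner face is 46 mm from this point.
- gap_short (a point): centre, on the box floor, of the short gap: 54 mm (box x) by 110 mm (box y). Neighbours are 12 mm high; the back wall's inner face is 52 mm from this point.
- staple (a point): middle of the opening of the upright steel wire staple at the box's front, 59 mm above the counter. The wire is 4 mm thick, the opening 14 mm wide (box x), and the staple's top is 74 mm above the counter (22 mm above the lid). The pin passes through along box y.
- lid: loose flat wooden lid, 210 (x) by 220 (y) by 6 mm, about 0.25 kg, lying on the rim. Origin at the centre of its underside, axes as the box's. A 14 mm wide, 27 mm long notch in its front edge surrounds the staple, 3 mm clear; it lifts straight up once the pin is out.
- lid_handle (a point): top centre of the lid's upright bar handle: 14 (x) by 60 (y) mm, 30 mm tall above the lid, 36 mm above the lid's underside, over the lid's centre of mass
- pin: loose steel retaining pin lying on the lid: a round rod 7 mm thick along its y axis from -37 to +37 mm, with a flat upright tab at its +y end. Origin at the underside, mid-rod, 52 mm above the counter at the start. It comes out of the staple along +y (box's left), tab first, after about 45 mm; 102 mm long in all, 60 g.
- pin_tab (a point): top centre of the pin's tab: 8 mm thick (x), 30 mm long (y), 28 mm tall from the pin's underside; 50 mm along +y from the pin's origin
- brush_case: loose grey silicone toothbrush cover, a rounded bar 30 (x) by 170 (y) by 34 mm high, about 90 g; origin at the centre of its underside. Lies flat, left of the box. Either way round will do.
- soap_case: loose white plastic travel soap case, a rounded block 46 (x) by 90 (y) by 34 mm high, about 110 g; origin at the centre of its underside. Lies flat, left of the box. Either way round will do.
- comb: plastic comb 186 mm long, in the box along the front wall, 12 mm thick; origin at the centre of its underside, y along its length
- file_case: steel nail file case 24 by 190 mm, in the box between the two gaps, 12 mm thick; origin at the centre of its underside, y along its length
- clipper: steel nail clipper 22 by 84 mm, in the box at the back wall, left, 12 mm thick; origin at the centre of its underside, y along its length
- tweezer_case: black tweezer case 22 by 90 mm, in the box at the back wall, right, 12 mm thick; origin at the centre of its underside, y along its length
- flat_tin: flat metal tin 48 by 88 mm, in the box beside the short gap, 12 mm thick; origin at the centre of its underside, y along its length
- jar: lidded glass jar, 72 mm across, 85 mm tall, bystander far left; origin at the centre of its underside
- pill_bottle: closed blue pill bottle, 48 mm across, 85 mm tall, bystander behind the box, left; origin at the centre of its underside
- tumbler: white tumbler, 72 mm across, 95 mm tall, bystander behind, right; origin at the centre of its underside
- balm_tin: round metal balm tin, 70 mm across, 26 mm tall, bystander behind the box; origin at the centre of its underside
- roll_on: white roll-on stick, 48 mm across, 95 mm tall, bystander far right front; origin at the centre of its underside

How it is judged:
By the outcome, as a careful person would: the job done as asked, in the order asked, and still so for the second after the job is handed in, with the robot touching nothing.
It also fails if it takes over 72 s, if anything falls off the work surface, if the arm or the gripper's body presses on something with over 40 N, if the wrist force passes 120 N, or if a joint passes its speed limit or range.

## Working session

There is one attempt and no reset: what is moved stays moved. The work goes in short steps, each a Python script; the robot and the scene stay as the last script left them, time stands still between calls to the robot, and variables do not carry over. Pictures are saved under pics/ and viewed, and the job is handed in when it is done.

```bash
ls -la; mkdir -p pics; python3 - <<'E'
from workcell import bot
import cv2, numpy as np
np.set_printoptions(precision=4,suppress=True)
for n in ("scene","top"):
    im=bot.get_image(n); cv2.imwrite(f"pics/{n}0.png",im)
    c=bot.get_calibration(n); print(n,c)
print(bot.get_t(),bot.get_tool_pos(),bot.get_tool_rot(),bot.get_finger_gap())
E
```

```text
total 12
drwxr-xr-x  3 agent agent 4096 Dec  6 06:12 .
drwxr-xr-x 23 root  root  4096 Dec  6 06:12 ..
drwxr-xr-x  2 agent agent 4096 Dec  6 06:12 pics
scene {'K': array([[386.0854,   0.    , 248.7001],
       [  0.    , 386.0854, 197.3348],
       [  0.    ,   0.    ,   1.    ]]), 'R': array([[-0.2235,  0.9744,  0.025 ],
       [ 0.511 ,  0.1389, -0.8483],
       [-0.83  , -0.1768, -0.529 ]]), 't': array([ 0.1411, -0.2207,  2.0943])}
top {'K': array([[379.5676,   0.    , 257.0721],
       [  0.    , 379.5676, 193.6756],
       [  0.    ,   0.    ,   1.    ]]), 'R': array([[-0.0276, -0.9996, -0.0028],
       [-0.9961,  0.0277, -0.0841],
       [ 0.0841,  0.0004, -0.9965]]), 't': array([-0.016 ,  0.5942,  1.4199])}
0.1 [ 0.3253 -0.6471  0.2552] [ 0.3714  0.6026 -0.3707  0.6013] 0.9985498023213447
```

View pics/scene0.png

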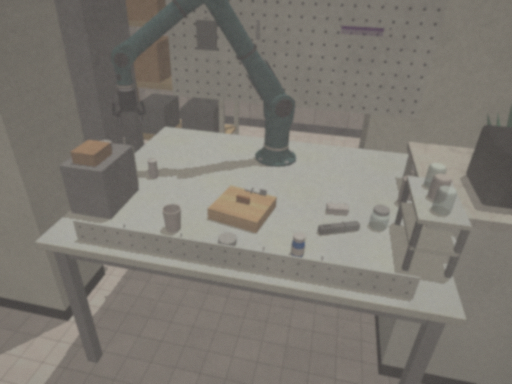

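View pics/top0.png

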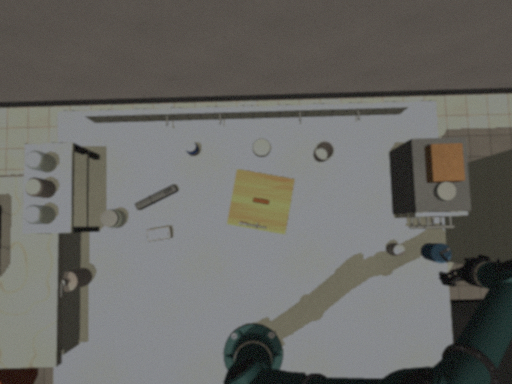

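The top view shows the box with its lid at about (row 200, col 261), the pin on its front edge near (225, 252), the brush case at (196, 157), and the soap case at (233, 159). The scene view faces the robot from the back, with the box at (208, 243).

```bash
cat > h.py <<'E'
from workcell import bot
import cv2, numpy as np
from scipy.spatial.transform import Rotation as Ro
np.set_printoptions(precision=4,suppress=True)
C={n:bot.get_calibration(n) for n in("scene","top")}
def proj(n,X):
    c=C[n]; p=c["K"]@(c["R"]@np.asarray(X,float)+c["t"]); return np.array([p[1]/p[2],p[0]/p[2]])
def onz(n,px,z):
    c=C[n]; d=c["R"].T@np.linalg.inv(c["K"])@np.array([px[1],px[0],1.]); o=-c["R"].T@c["t"]
    return o+d*(z-o[2])/d[2]
def tri(ps):
    A=[];b=[]
    for n,px in ps:
        c=C[n]; d=c["R"].T@np.linalg.inv(c["K"])@np.array([px[1],px[0],1.]); d/=np.linalg.norm(d);o=-c["R"].T@c["t"]
        M=np.eye(3)-np.outer(d,d); A.append(M); b.append(M@o)
    A=np.vstack(A);b=np.hstack(b); x=np.linalg.lstsq(A,b,rcond=None)[0]; return x, np.linalg.norm(A@x-b)
def down(phi):
    # tool x down, jaw axis z horizontal at angle phi from world x
    x=np.array([0,0,-1.]); z=np.array([np.cos(phi),np.sin(phi),0]); y=np.cross(z,x)
    return Ro.from_matrix(np.c_[x,y,z]).as_quat()
E
python3 - <<'E'
from h import *
bot.get_image("scene");bot.get_image("top")
zs=dict(lid=.046,lid_handle=.082,pin=.052,pin_tab=.080,staple=.059,brush_case=0,soap_case=0,rim_left=.046,rim_right=.046,rim=.046,jar=0,pill_bottle=0,tumbler=0,balm_tin=0,roll_on=0)
for k,z in zs.items():
    r={n:bot.place_of(n,k) for n in C}
    print(k,[(n,[(np.round(d["pixel"],1).tolist(),round(d["conf"],2)) for d in r[n][:2]]) for n in C])
    for n in C:
        if r[n]: print("   ",n,onz(n,r[n][0]["pixel"],z))
    if all(r.values()): print("    tri",*tri([(n,r[n][0]["pixel"]) for n in C]))
print(bot.get_t())
E
```

```text
lid [('scene', []), ('top', [([198.9, 263.0], 0.57)])]
    top [ 0.5715 -0.0541  0.046 ]
lid_handle [('scene', []), ('top', [([202.5, 260.6], 0.61), ([226.0, 247.4], 0.55)])]
    top [ 0.5561 -0.0445  0.082 ]
pin [('scene', []), ('top', [([223.1, 253.1], 0.52)])]
    top [ 0.4821 -0.0147  0.052 ]
pin_tab [('scene', []), ('top', [([225.9, 248.4], 0.55)])]
    top [0.4722 0.0023 0.08  ]
staple [('scene', []), ('top', [([221.9, 259.7], 0.5)])]
    top [ 0.4858 -0.0393  0.059 ]
brush_case [('scene', []), ('top', [([234.3, 162.9], 0.64), ([195.4, 155.9], 0.61)])]
    top [0.4492 0.3334 0.    ]
soap_case [('scene', []), ('top', [([229.6, 165.8], 0.62)])]
    top [0.4669 0.3221 0.    ]
rim_left [('scene', []), ('top', [])]
rim_right [('scene', []), ('top', [])]
rim [('scene', []), ('top', [])]
jar [('scene', []), ('top', [([220.3, 114.6], 0.6), ([201.5, 259.9], 0.22)])]
    top [0.508  0.5193 0.    ]
pill_bottle [('scene', []), ('top', [([149.3, 193.2], 0.69)])]
    top [0.7768 0.2126 0.    ]
tumbler [('scene', []), ('top', [([155.2, 316.1], 0.61)])]
    top [ 0.7399 -0.267   0.    ]
balm_tin [('scene', []), ('top', [([147.6, 262.1], 0.58)])]
    top [ 0.776  -0.0571  0.    ]
roll_on [('scene', []), ('top', [([247.7, 391.6], 0.7)])]
    top [ 0.3741 -0.5409  0.    ]
1.7
```

```bash
python3 - <<'E'
import cv2
s=cv2.imread("pics/scene0.png");t=cv2.imread("pics/top0.png")
cv2.imwrite("pics/scene0z.png",cv2.resize(s[170:270,190:400],None,fx=3.8,fy=3.8,interpolation=cv2.INTER_CUBIC))
cv2.imwrite("pics/top0z.png",cv2.resize(t[150:255,110:310],None,fx=4,fy=4,interpolation=cv2.INTER_CUBIC))
E
```

```text
(no output)
```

View pics/scene0z.png

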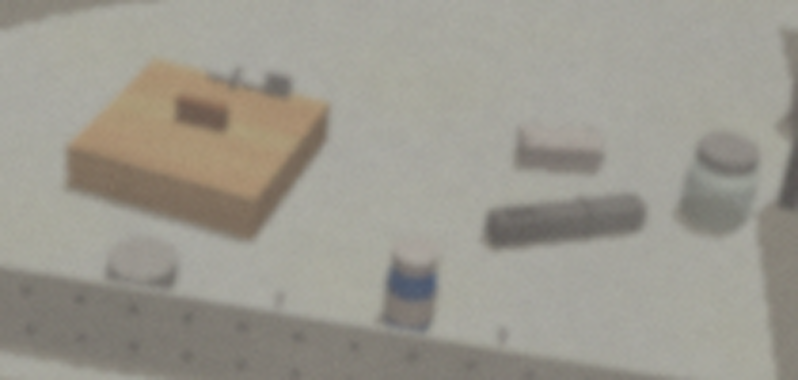

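View pics/top0z.png

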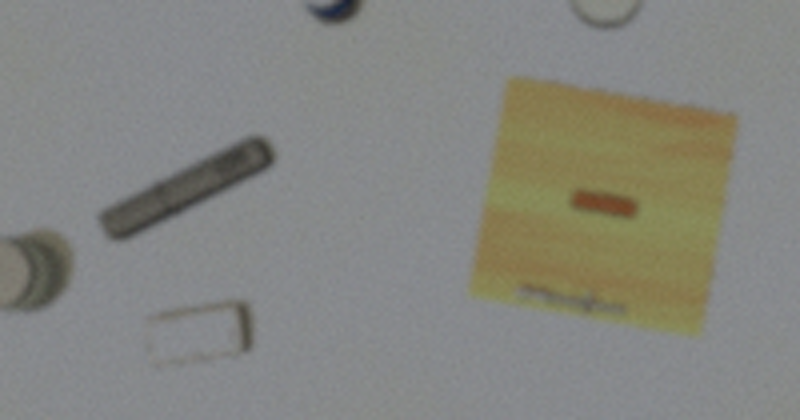

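```bash
python3 - <<'E'
from h import *
for n in C:
    a=np.mean([bot.get_image(n).astype(float) for _ in range(6)],0); np.save(f"pics/{n}_avg0.npy",a)
out={}
for k in ("lid","pin","brush_case","soap_case"):
  for n in C:
    r=bot.trace(n,k)
    for i,d in enumerate(r[:2]):
        m=d["region"].astype(np.uint8); rect=cv2.minAreaRect(np.argwhere(m)[:,::-1].astype(np.float32))
        print(k,n,round(d["conf"],2),np.round(d["pixel"],1),m.sum(),[np.round(v,1) for v in rect])
        out[f"{k}_{n}_{i}"]=m
np.savez("pics/tr0.npz",**out); print(bot.get_t())
E
python3 - <<'E'
import numpy as np,cv2
t=np.load("pics/top_avg0.npy"); s=np.load("pics/scene_avg0.npy")
def st(a): 
    lo,hi=np.percentile(a,1),np.percentile(a,99.5); return np.clip((a-lo)/(hi-lo)*255,0,255).astype(np.uint8)
cv2.imwrite("pics/topA.png",cv2.resize(st(t[180:255,110:210]),None,fx=7,fy=7,interpolation=cv2.INTER_CUBIC))
cv2.imwrite("pics/topB.png",cv2.resize(st(t[160:245,220:305]),None,fx=7,fy=7,interpolation=cv2.INTER_CUBIC))
cv2.imwrite("pics/sceA.png",cv2.resize(st(s[180:250,200:310]),None,fx=7,fy=7,interpolation=cv2.INTER_CUBIC))
E
```

```text
lid top 0.86 [202.3 262. ] 3252 [array([260.6, 201. ]), array([59.9, 56.4]), np.float64(10.4)]
brush_case top 0.56 [195.8 154.1] 328 [array([155.8, 196.6]), array([ 8. , 43.8]), np.float64(63.4)]
soap_case top 0.57 [233.1 162.1] 302 [array([159.7, 233. ]), array([12.3, 24.9]), np.float64(81.9)]
2.7
```

View pics/topA.png

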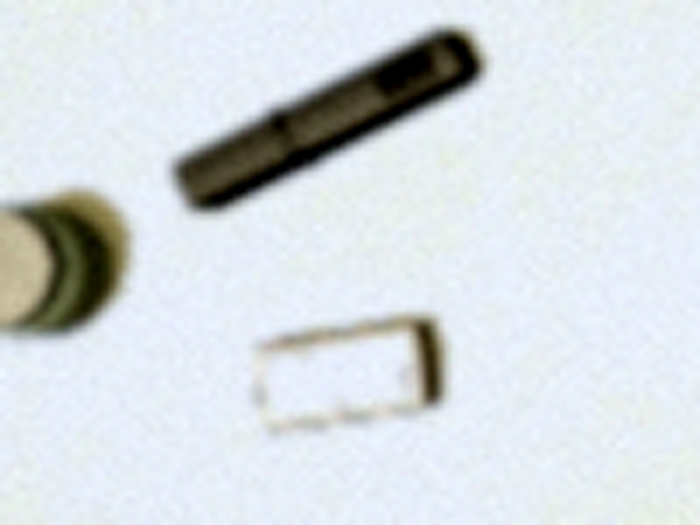

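View pics/topB.png

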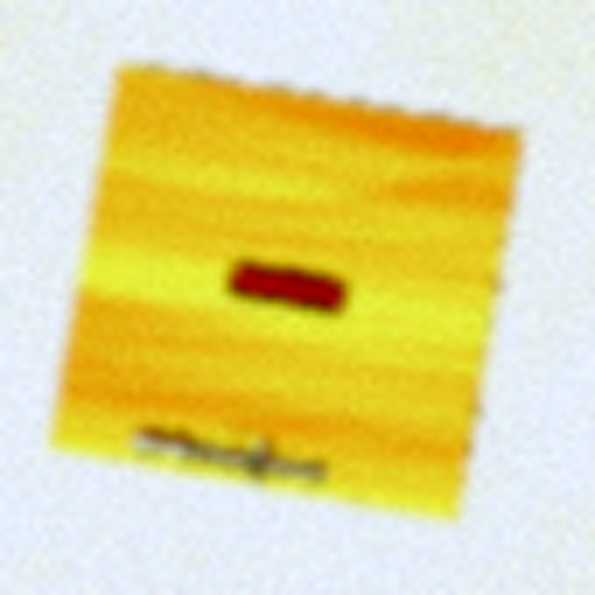

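View pics/sceA.png

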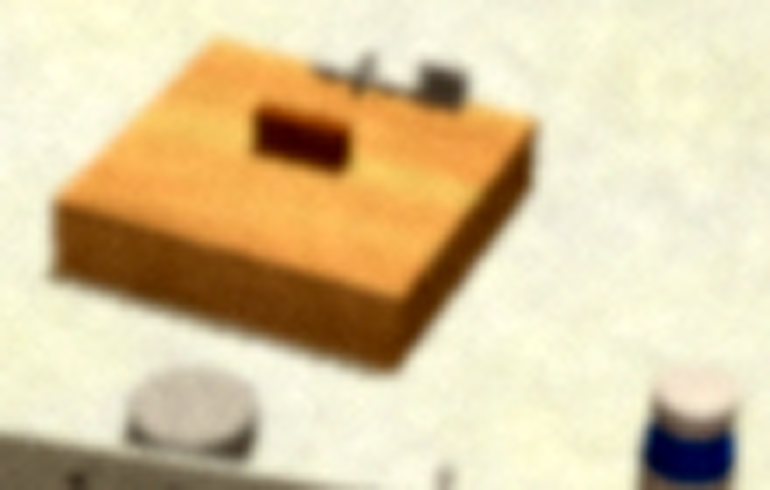

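```bash
cat > fit.py <<'E'
from h import *
from scipy.optimize import minimize
def boxpts(x,y,z): return np.array([[a,b,c] for a in x for b in y for c in z])
def w(pose,P):
    c,s=np.cos(pose[2]),np.sin(pose[2]); P=np.atleast_2d(P)
    return np.c_[pose[0]+c*P[:,0]-s*P[:,1],pose[1]+s*P[:,0]+c*P[:,1],P[:,2]]
def draw(n,parts,pose,S=8,shape=(384,512),win=None):
    r0,r1,c0,c1=win
    m=np.zeros(((r1-r0)*S,(c1-c0)*S),np.uint8)
    for P in parts:
        q=np.array([proj(n,X) for X in w(pose,P)])[:,::-1]
        h=cv2.convexHull(((q-[c0-0.5,r0-0.5])*S).astype(np.float32)).astype(np.float64)
        cv2.fillPoly(m,[np.round((h-0.5)*16).astype(np.int32)],255,shift=4)
    return cv2.resize(m,(c1-c0,r1-r0),interpolation=cv2.INTER_AREA)/255.
def fit(n,parts,soft,pose0,win,blur=0.8):
    r0,r1,c0,c1=win; T=soft[r0:r1,c0:c1]
    f=lambda p:np.sum((cv2.GaussianBlur(draw(n,parts,[pose0[0]+p[0]/1e2,pose0[1]+p[1]/1e2,pose0[2]+p[2]/10],win=win),(0,0),blur)-T)**2)
    best=min((minimize(f,np.array(d,float),method="Nelder-Mead",options=dict(initial_simplex=np.array(d)+np.array([[0,0,0],[1,0,0],[0,1,0],[0,0,.6]]),xatol=.005,fatol=1e-4)) for d in([0,0,0],[.4,-.4,.3])),key=lambda r:r.fun)
    p=best.x; return np.array([pose0[0]+p[0]/1e2,pose0[1]+p[1]/1e2,pose0[2]+p[2]/10]),best.fun
E
cat > f1.py <<'E'
from fit import *
t=np.load("pics/top_avg0.npy"); s=np.load("pics/scene_avg0.npy")
def norm(d,lo,hi): return np.clip((d-lo)/(hi-lo),0,1)
win=dict(top=(160,245,218,305),scene=(178,240,200,285))
lid=[boxpts((-.105,.105),(-.110,.110),(.046,.052)),boxpts((-.105,.105),(-.110,.110),(.0,.052)),boxpts((-.007,.007),(-.03,.03),(.052,.082))]
for n,a in(("top",t),("scene",s)):
    d=a[:,:,2]-a[:,:,0]; r0,r1,c0,c1=win[n]; D=d[r0:r1,c0:c1]
    print(n,np.percentile(D,[5,20,50,80,95]))
    lo=np.percentile(d[r0:r1,c0:c1],10); hi=np.percentile(D,60)
    # normalise: half the local contrast
    soft=norm(d,lo,lo+ (np.percentile(D,35 if n=="top" else 45)-lo)) if 0 else norm(d,lo+2,lo+0.7*(hi-lo))
    print("lid",n,*fit(n,lid,soft,[.545,-.05,-.15],win[n]))
    # brush: dark
wb=dict(top=(178,216,128,184),scene=(215,240,312,366))
br=[boxpts((-.015,.015),(-.085,.085),(0,.034))]
for n,a in(("top",t),("scene",s)):
    g=a.sum(2)/3; r0,r1,c0,c1=wb[n]; D=g[r0:r1,c0:c1]; hi=np.median(D) if n=="top" else np.percentile(D,70); lo=np.percentile(D,8)
    soft=norm(hi-g,0.1*(hi-lo),.8*(hi-lo)); cv2.imwrite(f"pics/bsoft_{n}.png",cv2.resize((soft[r0:r1,c0:c1]*255).astype(np.uint8),None,fx=8,fy=8))
    print("brush",n,*fit(n,br,soft,[.565,.33,-1.1+np.pi/2] if 0 else [.565,.33,-0.45 if 0 else .0],wb[n]) if 0 else "")
    for y0 in(.45,-.45,):
        print("brush",n,y0,*fit(n,br,soft,[.58,.33,y0],wb[n]))
E
python3 f1.py
python3 -c "
from h import *
print([proj(n,[.58,.33,0]) for n in C],onz('top',[196.6,155.8],.03),onz('top',[233,159.7],.034), onz('top',[201,260.6],.052))"
```

```text
top [-5.6667 -4.6667  0.3333 53.     57.1667]
lid top [ 0.5642 -0.0445 -0.2047] 28.094683520043603
scene [ 7.5     8.6667 11.3333 47.6667 52.1667]
lid scene [ 0.5709 -0.0439 -0.2061] 75.24049155040247
brush top
brush top 0.45 [0.5934 0.3514 0.4386] 4.701412507769794
brush top -0.45 [0.5935 0.3514 0.44  ] 4.77874285824307
brush scene
brush scene 0.45 [0.5998 0.3539 0.4578] 15.449735242093926
brush scene -0.45 [0.5994 0.3547 0.4532] 15.766808408486408
[array([227.5211, 331.4109]), array([200.3014, 163.5551])] [0.5927 0.3519 0.03  ] [0.4549 0.3369 0.034 ] [ 0.5635 -0.0449  0.052 ]
```

```bash
python3 - <<'E'
from fit import *
L=[.5642,-.0445,-.2047]
print("tab top-px",onz('top',[222.4,243],.08),onz('top',[222.4,243],.066),"scene",onz('scene',[189.8,263],.08),"model tab",w(L,[[-.092,.05,.08]]), "staple",w(L,[[-.092,0,.074]]),"top-px",onz('top',[225.3,256.9],.065))
print(tri([('top',[222.4,243]),('scene',[189.8,263])]))
print("base",proj("top",[0,0,0.0]),proj("top",[0,0,.1]))
t=np.load("pics/top_avg0.npy"); s=np.load("pics/scene_avg0.npy")
def st(a): return np.clip((a-a.min())/(np.percentile(a,99.5)-a.min())*255,0,255).astype(np.uint8)
def ov(n,a,parts,win,fn,k=7):
    r0,r1,c0,c1=win; im=cv2.resize(st(a[r0:r1,c0:c1]),None,fx=k,fy=k,interpolation=cv2.INTER_CUBIC)
    for P,pose in parts:
        q=np.array([proj(n,X) for X in w(pose,P)])[:,::-1]
        q=(q-[c0,r0]+.5)*k-.5; h=cv2.convexHull(q.astype(np.float32)); cv2.polylines(im,[np.round(h).astype(int)],True,(0,0,255) ,1)
    cv2.imwrite(fn,im)
H=boxpts((-.007,.007),(-.03,.03),(.052,.082)); B=boxpts((-.105,.105),(-.11,.11),(0,.052)); T=boxpts((-.105,.105),(-.11,.11),(.052,.052))
tab=boxpts((-.096,-.088),(.035,.065),(.052,.08))
ov("top",t,[(H,L),(T,L),(tab,L)],(160,245,218,305),"pics/ovt.png")
ov("scene",s,[(H,L),(B,L),(T,L),(tab,L)],(178,240,200,285),"pics/ovs.png")
ov("top",t,[],(300,384,190,310),"pics/ovb.png",6)
E
```

```text
tab top-px [0.4855 0.0216 0.08  ] [0.4856 0.0221 0.066 ] scene [0.4944 0.0287 0.08  ] model tab [[0.4843 0.0232 0.08  ]] staple [[ 0.4741 -0.0258  0.074 ]] top-px [ 0.4736 -0.0286  0.065 ]
(array([0.485 , 0.0244, 0.074 ]), np.float64(0.0037819028044779037))
base [352.5146 252.7907] [362.0856 252.3882]
```

View pics/ovt.png

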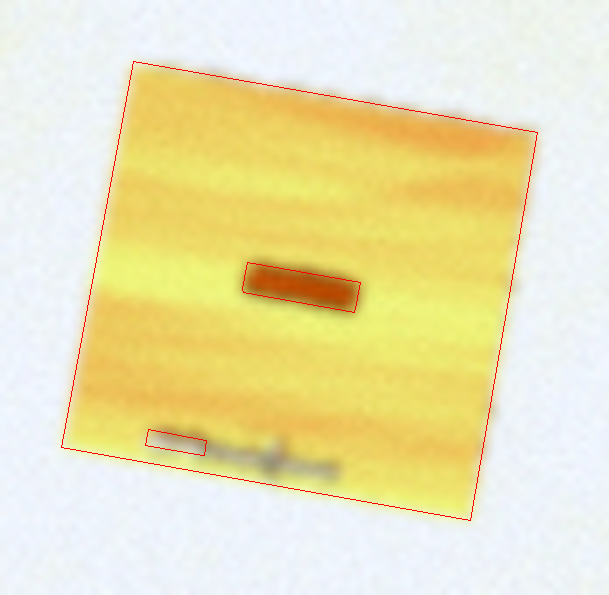

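View pics/ovs.png

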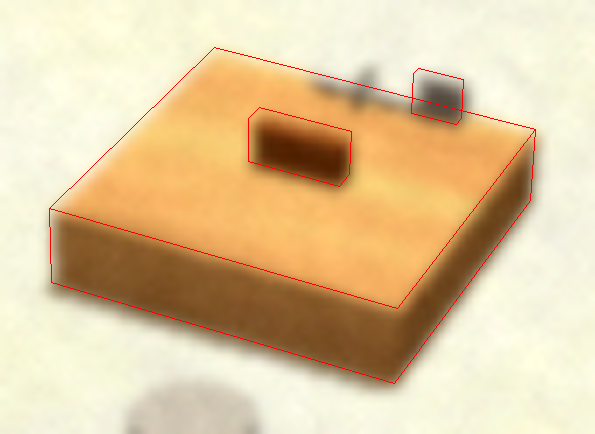

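The overlays sit on the lid and handle to within about a pixel in both views: lid centre (0.564, -0.0445), yaw -0.205. Next I hover over the pin tab and check the gripper against the cameras.

```bash
python3 - <<'E'
from fit import *
bot.command_gripper(0.4); print(bot.get_t(),bot.get_finger_gap())
q=down(-.2047); p=[.4850,.0230,.16]
for ph in(-.2047,np.pi-.2047): print(ph,bot.ik(p,down(ph)))
j=[bot.ik(p,down(ph)) for ph in(-.2047,np.pi-.2047)]
now=np.array(bot.get_joint_pos()); c=[np.abs(np.array(a)-now).max() if a is not None else 9 for a in j]
bot.move_to(p,down([-.2047,np.pi-.2047][int(np.argmin(c))]))
print(bot.get_t(),bot.get_tool_pos(),bot.get_contact_force())
a=np.mean([bot.get_image("scene").astype(float) for _ in range(4)],0);np.save("pics/scene_avg1.npy",a)
b=np.mean([bot.get_image("top").astype(float) for _ in range(2)],0)
cv2.imwrite("pics/s1.png",cv2.resize(a[120:240,200:320],None,fx=5,fy=5,interpolation=cv2.INTER_CUBIC))
cv2.imwrite("pics/t1.png",cv2.resize(b[160:260,200:310],None,fx=6,fy=6,interpolation=cv2.INTER_CUBIC))
P=np.array(bot.get_tool_pos())
for d in(0,.025): print("proj",proj("scene",P-[0,0,d]),proj("top",P-[0,0,d]))
print(bot.get_t())
E
```

```text
3.25 0.39838800816007236
-0.2047 [ 0.06    0.4582 -0.2613  2.2082  0.2402  0.501  -0.5917]
2.9368926535897932 [-0.5486  0.5088  0.5511  2.2336 -0.5323  0.5266 -2.9313]
5.7167 [0.4855 0.0219 0.1601] [ 0.4073 -0.9507  0.2904]
proj [171.9601 262.8634] [222.3074 241.7475]
proj [177.2336 262.5983] [222.3711 242.0551]
6.0167[ WARN:0@19.945] global loadsave.cpp:1063 imwrite_ Unsupported depth image for selected encoder is fallbacked to CV_8U.
```

View pics/s1.png

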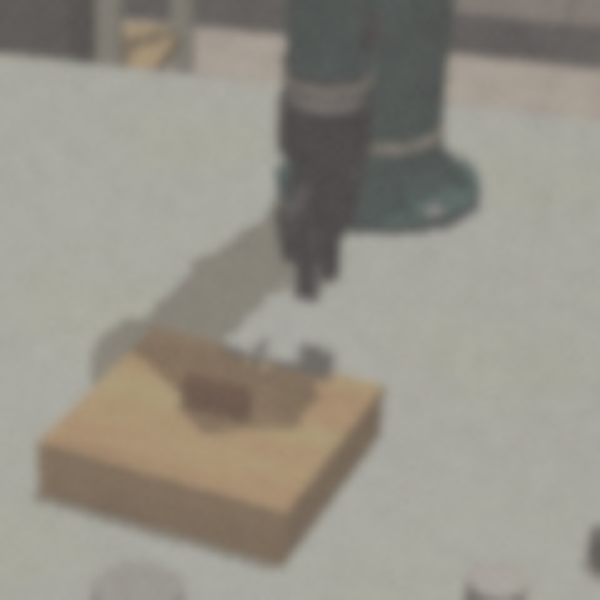

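View pics/t1.png

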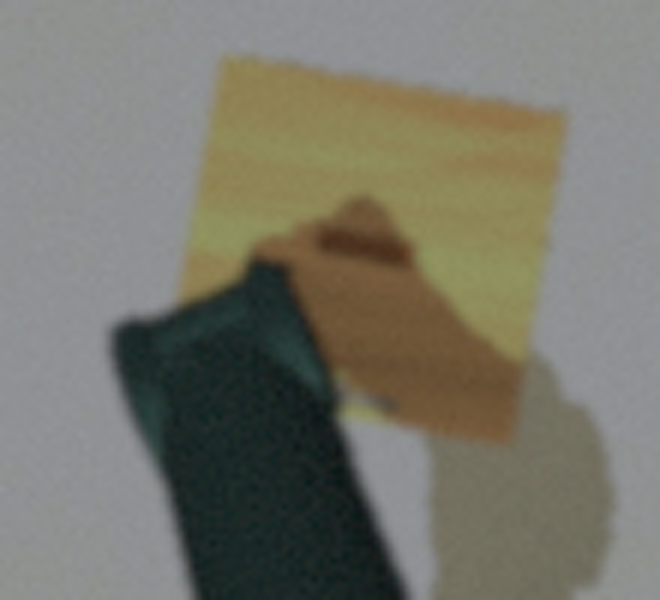

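The scene view shows the two fingertips straddling the tab: mid-tips near row 177, col 263.4 against a predicted 177.2, 262.6. That agrees, so I descend and grasp.

```bash
cat >> h.py <<'E'
def st(tag=""): print(tag,"t",round(bot.get_t(),2),"tcp",np.array(bot.get_tool_pos()),"F",np.array(bot.get_contact_force()),"gap",round(bot.get_finger_gap(),3))
E
python3 - <<'E'
from h import *
p=[.4853,.0235]
bot.movel([*p,.095],speed=.15);st()
bot.movel([*p,.082],speed=.08);st()
bot.command_gripper(0.0);st("grip")
a=np.mean([bot.get_image("scene").astype(float) for _ in range(3)],0)
cv2.imwrite("pics/s2.png",cv2.resize(a[150:230,220:300].astype(np.uint8),None,fx=7,fy=7,interpolation=cv2.INTER_CUBIC))
E
```

```text
t 6.6 tcp [0.4854 0.0236 0.0951] F [ 0.6829  1.075  -0.3597] gap 0.404
 t 6.91 tcp [0.4854 0.0235 0.0823] F [0.598  0.7039 1.0385] gap 0.4
grip t 7.26 tcp [0.4856 0.0235 0.0826] F [-0.7289  0.2863  5.5557] gap 0.08
```

View pics/s2.png

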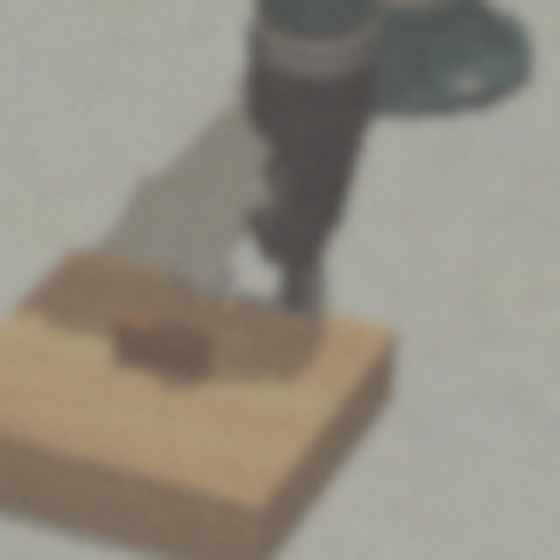

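```bash
python3 - <<'E'
from h import *
p=np.array(bot.get_tool_pos()); u=np.array([.2033,.9791,0])
p[2]+=.0015
bot.movel(p,speed=.05);st("up")
for d in(.02,.04,.065):
    bot.movel(p+u*d,speed=.12);st(d)
    if np.linalg.norm(bot.get_contact_force())>20: print("stop");break
a=np.mean([bot.get_image("scene").astype(float) for _ in range(3)],0)
cv2.imwrite("pics/s3.png",cv2.resize(a[150:230,220:300].astype(np.uint8),None,fx=7,fy=7,interpolation=cv2.INTER_CUBIC))
E
```

```text
up t 7.66 tcp [0.4857 0.0235 0.0842] F [-0.5691  0.5866 -0.1699] gap 0.082
0.02 t 7.97 tcp [0.4898 0.0439 0.084 ] F [-0.3889 -0.1188 -0.903 ] gap 0.075
0.04 t 8.29 tcp [0.4937 0.0628 0.0841] F [ 0.1007  0.4819 -1.4879] gap 0.084
0.065 t 8.65 tcp [0.4987 0.087  0.0841] F [ 0.4452 -0.4587 -0.6868] gap 0.076
```

View pics/s3.png

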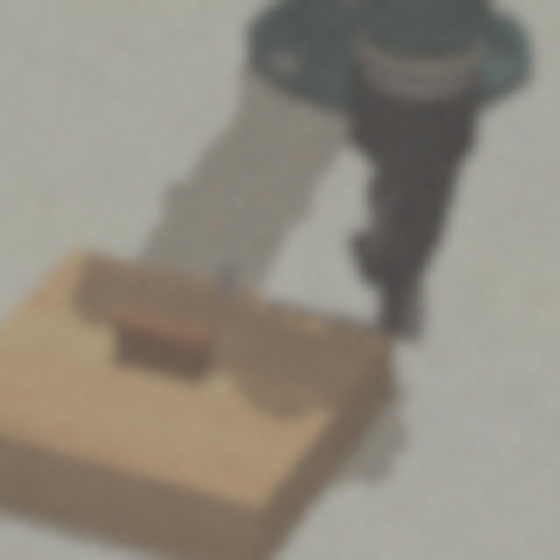

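```bash
python3 - <<'E'
from h import *
p=np.array(bot.get_tool_pos()); 
bot.movel(p+[.008,.04,.03],speed=.3);st()
bot.movel([.50,.195,.07],speed=.35);st()
bot.movel([.50,.195,.034],speed=.12);st()
for z in(.032,.031,.030):
    bot.movel([.50,.195,z],speed=.05);st(z)
    if bot.get_contact_force()[2]>4: break
bot.command_gripper(0.2);st("open")
bot.movel([.50,.195,.11],speed=.3)
bot.movel([.62,-.0,.22],speed=.5);st()
for n in C:
    a=np.mean([bot.get_image(n).astype(float) for _ in range(2)],0)
    a=a[170:250,230:390] if n=="scene" else a[160:260,130:300]
    cv2.imwrite(f"pics/{n}4.png",cv2.resize(a.astype(np.uint8),None,fx=4.6,fy=4.6,interpolation=cv2.INTER_CUBIC))
E
```

```text
t 9.12 tcp [0.5074 0.1272 0.1151] F [-0.1282 -0.1265 -0.9471] gap 0.081
 t 9.5 tcp [0.4984 0.195  0.0684] F [ 0.6128 -0.5227  0.5738] gap 0.084
 t 9.95 tcp [0.5    0.1934 0.034 ] F [-1.0216  0.0598 -0.9355] gap 0.078
0.032 t 10.2 tcp [0.5004 0.1949 0.0326] F [-0.0283 -0.0014 -0.8983] gap 0.08
0.031 t 10.45 tcp [0.5001 0.1951 0.0312] F [-0.841  -0.4897 -0.1199] gap 0.079
0.03 t 10.7 tcp [0.5001 0.1951 0.0306] F [-0.3358 -0.1657  6.2386] gap 0.079
open t 10.97 tcp [0.5    0.195  0.0299] F [-0.0921 -0.3384 -0.3317] gap 0.198
 t 12.04 tcp [ 0.6194 -0.0016  0.2186] F [-0.5238 -0.4859 -0.3131] gap 0.201
```

View pics/scene4.png

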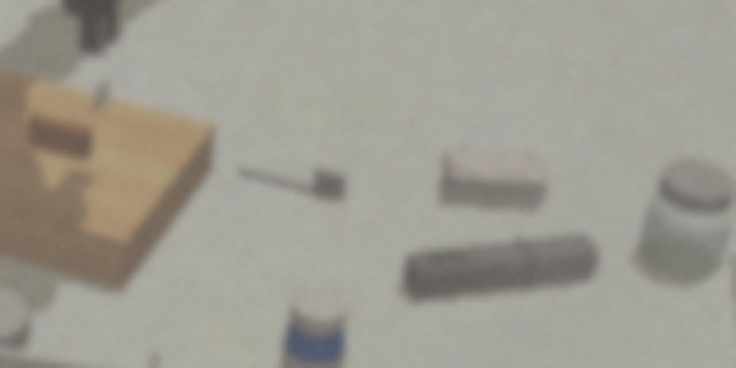

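View pics/top4.png

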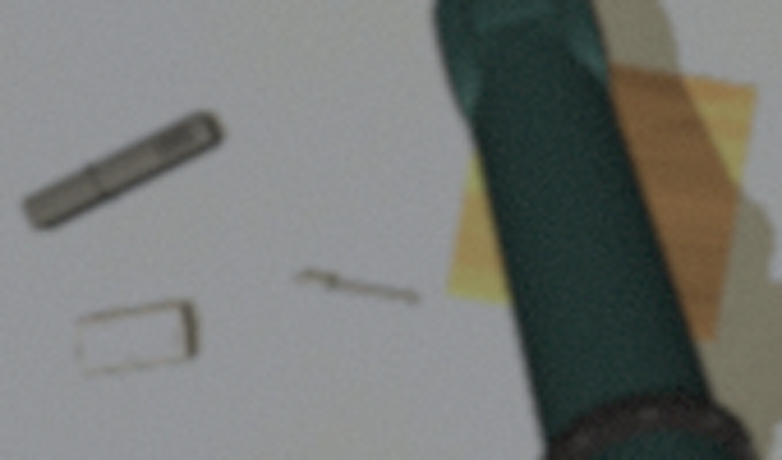

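The pin lies flat at about (row 221, col 205), clear of the other things. Next is the lid.

```bash
python3 - <<'E'
from h import *
q=[.5648,-.0445]; print("tab px",onz("top",[220.2,199],.028))
bot.command_gripper(.45)
bot.movel([*q,.12],speed=.35);st()
bot.movel([*q,.083],speed=.12);st()
bot.command_gripper(0.);st("grip")
p=np.array(bot.get_tool_pos())
bot.movel(p+[0,0,.012],speed=.06);st("lift")
bot.movel(p+[0,0,.06],speed=.15);st("lift")
a=np.mean([bot.get_image("scene").astype(float) for _ in range(2)],0)
cv2.imwrite("pics/s5.png",cv2.resize(a[130:250,190:310].astype(np.uint8),None,fx=5,fy=5,interpolation=cv2.INTER_CUBIC))
E
```

```text
tab px [0.4989 0.1896 0.028 ]
 t 13.08 tcp [ 0.5642 -0.0449  0.1192] F [ 1.654  -0.9625  0.3939] gap 0.449
 t 13.54 tcp [ 0.5659 -0.0438  0.0835] F [ 0.1432  0.441  -0.6261] gap 0.452
grip t 13.88 tcp [ 0.5658 -0.0443  0.0842] F [-0.8025  1.479   5.6542] gap 0.149
lift t 14.25 tcp [ 0.5658 -0.0445  0.0965] F [-0.0463  0.2693 -3.6377] gap 0.147
lift t 14.72 tcp [ 0.5656 -0.0445  0.1441] F [ 0.7261 -0.9662 -3.6085] gap 0.15
```

View pics/s5.png

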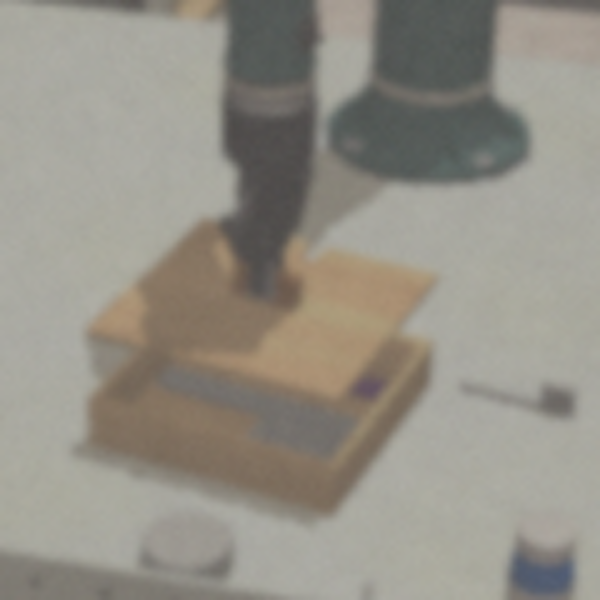

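```bash
python3 - <<'E'
from h import *
q=[.53,-.34]
bot.movel([.5656,-.0445,.155],speed=.2)
bot.movel([*q,.13],speed=.35);st()
bot.movel([*q,.044],speed=.2);st()
for z in(.0405,.0385,.0375,.0365):
    bot.movel([*q,z],speed=.05);st(z)
    if bot.get_contact_force()[2]>1: break
bot.command_gripper(0.45);st("open")
bot.movel([*q,.12],speed=.35)
bot.movel([.48,-.42,.25],speed=.6);st()
for n in C:
    a=np.mean([bot.get_image(n).astype(float) for _ in range(4)],0); np.save(f"pics/{n}_avg2.npy",a)
print(bot.get_t())
E
cat > ov.py <<'E'
from fit import *
def stc(a): return np.clip((a-a.min())/(np.percentile(a,99.5)-a.min())*255,0,255).astype(np.uint8)
def ov(n,a,parts,win,fn,k=7):
    r0,r1,c0,c1=win; im=cv2.resize(stc(a[r0:r1,c0:c1]),None,fx=k,fy=k,interpolation=cv2.INTER_CUBIC)
    for P,pose in parts:
        q=np.array([proj(n,X) for X in w(pose,P)])[:,::-1]
        q=(q-[c0,r0]+.5)*k-.5; h=cv2.convexHull(q.astype(np.float32)); cv2.polylines(im,[np.round(h).astype(int)],True,(0,0,255) ,1)
    cv2.imwrite(fn,im)
E
python3 - <<'E'
from ov import *
L=[.5642,-.0445,-.2047]; B=w(L,[[.011,0,0]])[0]; B=[B[0],B[1],L[2]]; print(B)
cav=boxpts((-.086,.086),(-.102,.102),(.046,.046)); fl=boxpts((-.086,.086),(-.102,.102),(.006,.006)); out=boxpts((-.116,.094),(-.11,.11),(.046,.046))
for n,win in(("top",(160,245,218,305)),("scene",(178,240,200,285))):
    a=np.load(f"pics/{n}_avg2.npy"); ov(n,a,[(cav,B),(out,B)],win,f"pics/o2{n}.png")
ov("top",np.load("pics/top_avg2.npy"),[],(150,270,200,350),"pics/o2w.png",5)
E
```

```text
t 16.07 tcp [ 0.5304 -0.3373  0.1297] F [ 0.3964  0.3558 -3.1999] gap 0.148
 t 16.65 tcp [ 0.5311 -0.3385  0.0444] F [ 0.0164 -1.0159 -2.747 ] gap 0.146
0.0405 t 16.9 tcp [ 0.5307 -0.3403  0.0416] F [-0.0621 -0.8978 -3.0166] gap 0.146
0.0385 t 17.15 tcp [ 0.53   -0.3402  0.0387] F [-0.7494  1.1834 -3.3718] gap 0.153
0.0375 t 17.4 tcp [ 0.5301 -0.3402  0.0382] F [-1.4711  0.6415  4.4134] gap 0.151
open t 17.77 tcp [ 0.5302 -0.34    0.0375] F [-0.0926 -0.4761  1.167 ] gap 0.451
 t 18.62 tcp [ 0.4786 -0.4216  0.2501] F [-0.5826  0.9509 -0.7966] gap 0.447
19.025
[np.float64(0.5749703421166971), np.float64(-0.04673600775698636), -0.2047]
```

View pics/o2top.png

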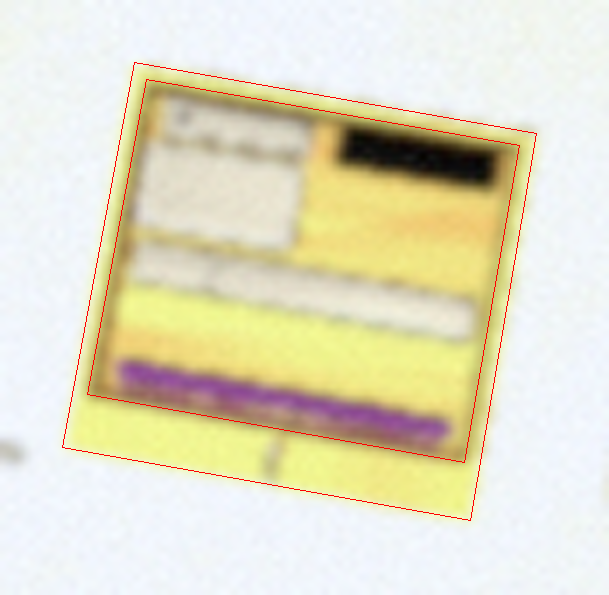

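View pics/o2scene.png

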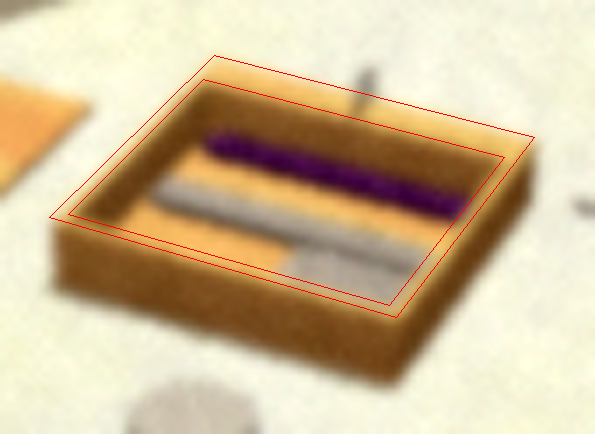

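View pics/o2w.png

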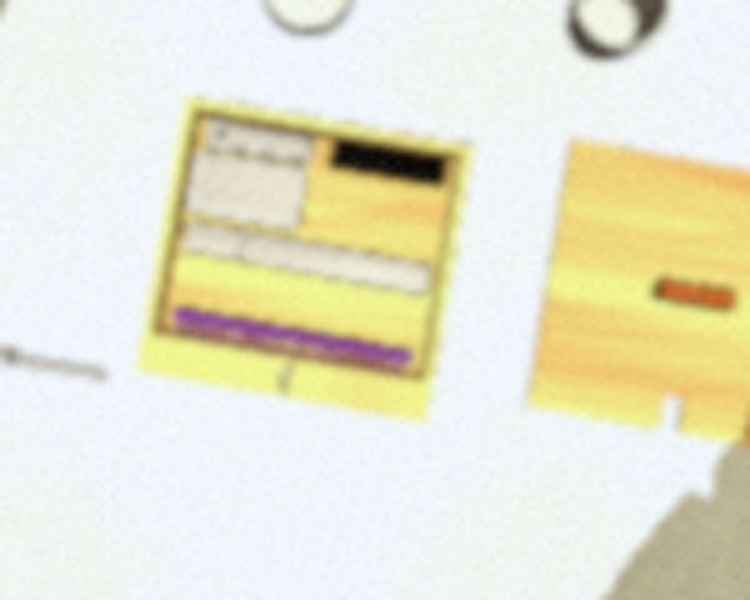

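```bash
python3 - <<'E'
from fit import *
t=np.load("pics/top_avg2.npy")
win=(150,260,300,365)
d=t[:,:,2]-t[:,:,0]; cv2.imwrite("pics/ld.png",cv2.resize(np.clip(t[win[0]:win[1],win[2]:win[3]],0,255).astype(np.uint8),None,fx=5,fy=5))
g=t[:,:,1]; # handle: dark green channel
w2=(200,217,327,352); G=g[w2[0]:w2[1],w2[2]:w2[3]]; hi=np.percentile(G,70); lo=np.percentile(G,3)
soft=np.clip((hi-g-.15*(hi-lo))/(.75*(hi-lo)),0,1)
H=[boxpts((-.007,.007),(-.03,.03),(.006,.036))]
p,f=fit("top",H,soft,[.53,-.34,-.2],w2); print("handle",p,f)
e=np.array([.5302,-.3400])-p[:2]; print("err jaw-axis",e@[np.cos(-.2047),np.sin(-.2047)],"along",e@[.2033,.979])
# first: lid handle at start
a0=np.load("pics/top_avg0.npy"); g=a0[:,:,1]; w3=(194,211,248,274);G=g[w3[0]:w3[1],w3[2]:w3[3]]; hi=np.percentile(G,70); lo=np.percentile(G,3)
soft=np.clip((hi-g-.15*(hi-lo))/(.75*(hi-lo)),0,1)
print("handle0",*fit("top",[boxpts((-.007,.007),(-.03,.03),(.052,.082))],soft,[.5642,-.0445,-.2],w3))
B=np.array([.5750,-.0467,-.2047])
def inbox(cx,cy,z,r0=160,c0=218,k=7):
    X=onz("top",[(cy+.5)/k-.5+r0,(cx+.5)/k-.5+c0],z); d=X[:2]-B[:2]; c,s=np.cos(B[2]),np.sin(B[2]); return np.array([c*d[0]+s*d[1],-s*d[0]+c*d[1]])*1e3
for nm,(x,y) in dict(tin_r=(300,205),tin_bot=(215,243),file_top_l=(150,245),file_top_r=(460,297),file_bot_l=(145,282),file_bot_r=(455,338),comb_top_l=(135,362),comb_top_r=(440,420),black_bot_l=(345,163),black_bot_r=(490,183),black_right=(497,168)).items(): print(nm,inbox(x,y,.018))
E
```

```text
handle [ 0.5292 -0.3394 -0.191 ] 2.2387726600960094
err jaw-axis 0.0011429474985929428 along -0.00040925579773184453
handle0 [ 0.5644 -0.0451 -0.1952] 1.3475957193108472
tin_r [36.328   8.4237]
tin_bot [ 7.6206 50.4858]
file_top_l [ 0.2917 85.2574]
file_top_r [  2.0532 -86.3151]
file_bot_l [-20.1197  84.2947]
file_bot_r [-20.468  -87.4478]
comb_top_l [-64.0121  81.7863]
comb_top_r [-65.8144 -87.031 ]
black_bot_l [ 63.4176 -11.7856]
black_bot_r [ 66.5297 -91.8218]
black_right [ 75.3419 -94.1944]
```

```bash
python3 - <<'E'
from ov import *
def pt(cx,cy,z,r0=180,c0=110,k=7): return onz("top",[(cy+.5)/k-.5+r0,(cx+.5)/k-.5+c0],z)
q=[pt(258,345,.034),pt(412,321,.034),pt(418,408,.034),pt(270,431,.034)]
print(np.array(q)); q=np.array(q)[:,:2]; c=q.mean(0); d=(q[0]-q[1]+q[3]-q[2])/2; print(c,np.linalg.norm(d),np.linalg.norm((q[0]-q[3]+q[1]-q[2])/2),"yaw",np.arctan2(-d[0],d[1]))
t=np.load("pics/top_avg0.npy");s=np.load("pics/scene_avg0.npy")
yaw=np.arctan2(-d[0],d[1])
P=boxpts((-.023,.023),(-.045,.045),(0,.034));T=boxpts((-.023,.023),(-.045,.045),(.034,.034))
S=[.4549,.3369,yaw]; Br=[.5934,.3514,.439]
PB=boxpts((-.015,.015),(-.085,.085),(0,.034));TB=boxpts((-.015,.015),(-.085,.085),(.034,.034))
ov("top",t,[(P,S),(T,S),(PB,Br)],(180,255,110,210),"pics/ovA.png")
ov("scene",s,[(P,S),(T,S),(PB,Br)],(195,245,300,380),"pics/ovB.png",8)
E
```

```text
[[0.4718 0.3867 0.034 ]
 [0.4823 0.3039 0.034 ]
 [0.4358 0.3011 0.034 ]
 [0.4257 0.3804 0.034 ]]
[0.4539 0.343 ] 0.08170382479664914 0.0464986147398523 yaw 0.1264574375669714
```

View pics/ovA.png

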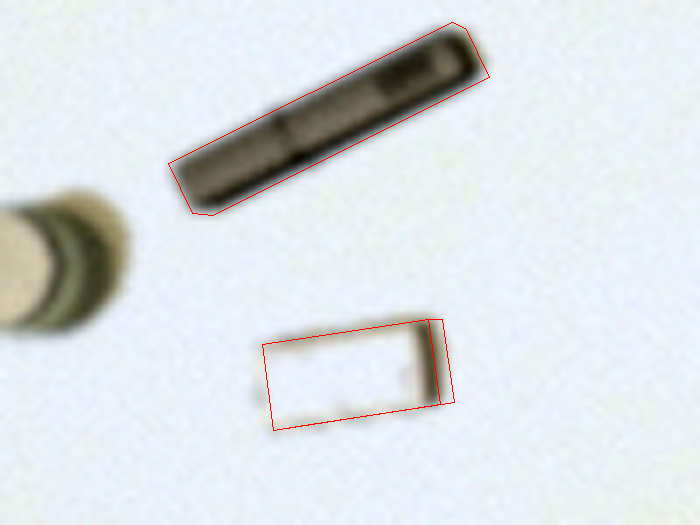

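View pics/ovB.png

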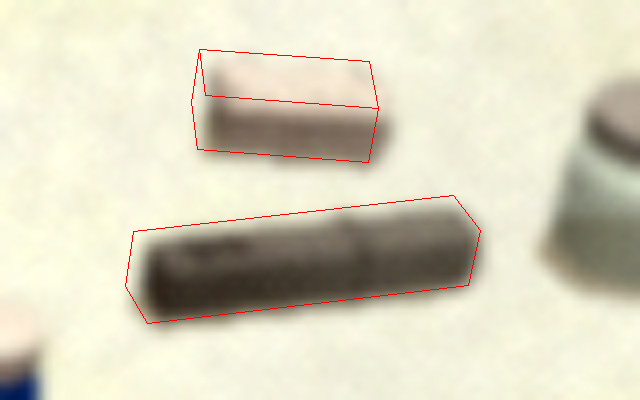

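The top view after lid removal matches the box model to about a pixel, and the handle's robot-versus-camera error is about 1 mm. The long gap lies between the comb and the file case, and the short gap is at the back right. Next I pick the brush case.

```bash
python3 - <<'E'
from h import *
q=[.594,.3515]
bot.command_gripper(.68)
bot.move_to([*q,.16],down(.439));st()
bot.movel([*q,.06],speed=.25);st()
bot.movel([*q,.039],speed=.1);st()
a=np.mean([bot.get_image("scene").astype(float) for _ in range(2)],0)
cv2.imwrite("pics/s6.png",cv2.resize(a[150:250,300:400].astype(np.uint8),None,fx=6,fy=6,interpolation=cv2.INTER_CUBIC))
E
```

```text
t 22.12 tcp [0.595  0.3499 0.16  ] F [-0.8809  0.2967 -0.0193] gap 0.678
 t 22.67 tcp [0.5944 0.3517 0.0603] F [ 1.1318 -0.0745  0.4428] gap 0.681
 t 23.02 tcp [0.5938 0.3512 0.0388] F [-0.5696 -1.0835  0.3864] gap 0.676
```

View pics/s6.png

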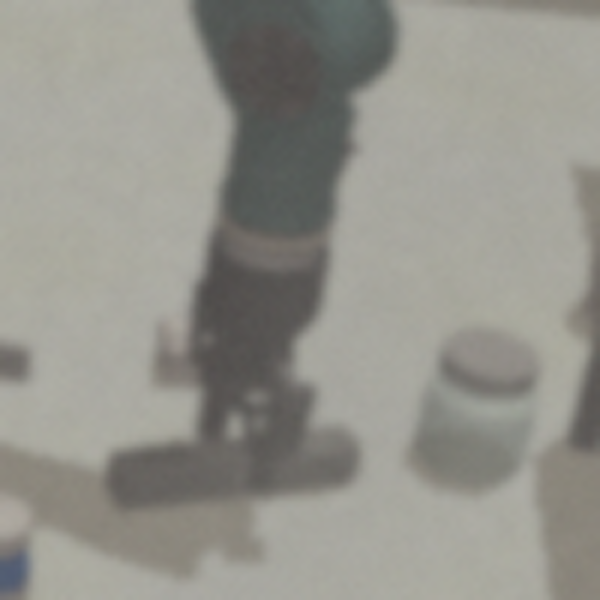

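```bash
python3 - <<'E'
from h import *
bot.command_gripper(0.);st("grip")
p=np.array(bot.get_tool_pos())
bot.movel(p+[0,0,.03],speed=.1);st("lift")
bot.movel(p+[0,0,.09],speed=.3);st("lift")
B=np.array([.5755,-.0467,-.2047]); c,s=np.cos(B[2]),np.sin(B[2])
g=B[:2]+np.array([c*-.040,s*-.040]); print("target",g)
bot.move_to([*g,.16],down(-.2047));st("hover")
a=np.mean([bot.get_image("scene").astype(float) for _ in range(3)],0)
b=np.mean([bot.get_image("top").astype(float) for _ in range(3)],0); np.save("pics/top_avg3.npy",b);np.save("pics/scene_avg3.npy",a)
cv2.imwrite("pics/s7.png",cv2.resize(a[140:240,190:300].astype(np.uint8),None,fx=6,fy=6,interpolation=cv2.INTER_CUBIC))
cv2.imwrite("pics/t7.png",cv2.resize(b[160:250,210:310].astype(np.uint8),None,fx=6,fy=6,interpolation=cv2.INTER_CUBIC))
E
```

```text
grip t 23.49 tcp [0.5944 0.3519 0.0397] F [0.371  0.9952 2.9656] gap 0.333
lift t 23.95 tcp [0.5949 0.3521 0.0707] F [ 0.284  -0.0298 -1.0408] gap 0.335
lift t 24.3 tcp [0.5951 0.3526 0.1313] F [-0.3026 -0.7082 -2.2607] gap 0.342
target [ 0.5363 -0.0386]
hover t 25.77 tcp [ 0.5372 -0.0367  0.1601] F [-0.5537  0.4768 -1.0627] gap 0.333
```

View pics/s7.png

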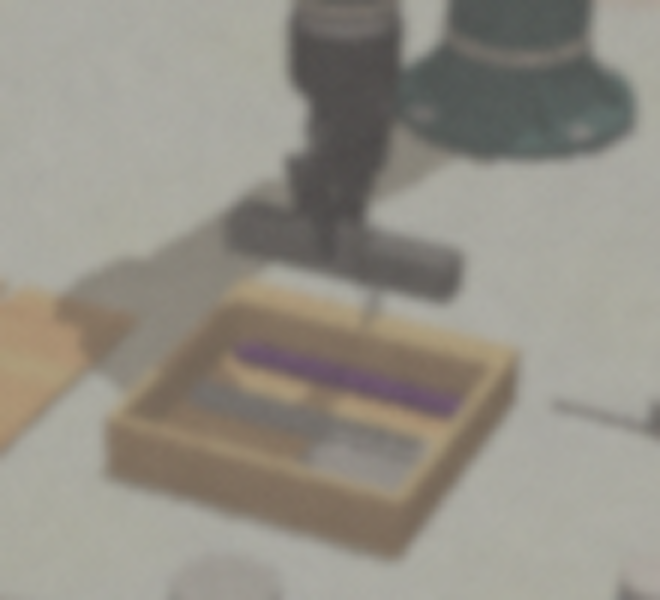

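View pics/t7.png

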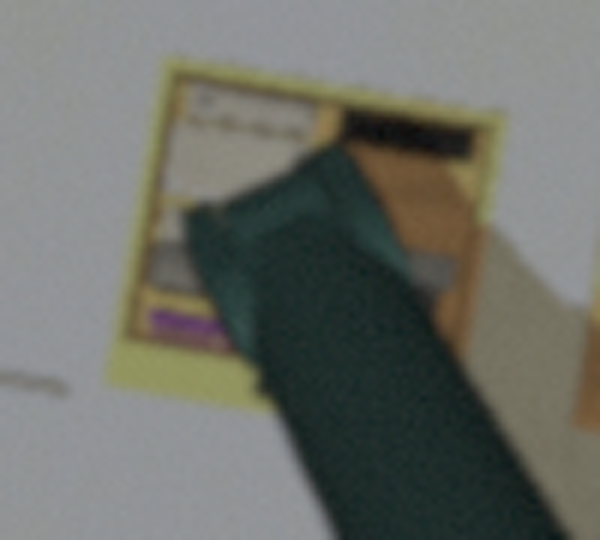

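```bash
python3 - <<'E'
from ov import *
a=np.load("pics/scene_avg3.npy");b=np.load("pics/top_avg3.npy")
P=boxpts((-.015,.015),(-.085,.085),(.12,.154)); g=[.5372,-.0367,-.2047]
ov("scene",a,[(P,g)],(150,200,215,275),"pics/o3s.png",10)
ov("top",b,[(P,g)],(180,235,215,295),"pics/o3t.png",7)
E
```

```text
(no output)
```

View pics/o3s.png

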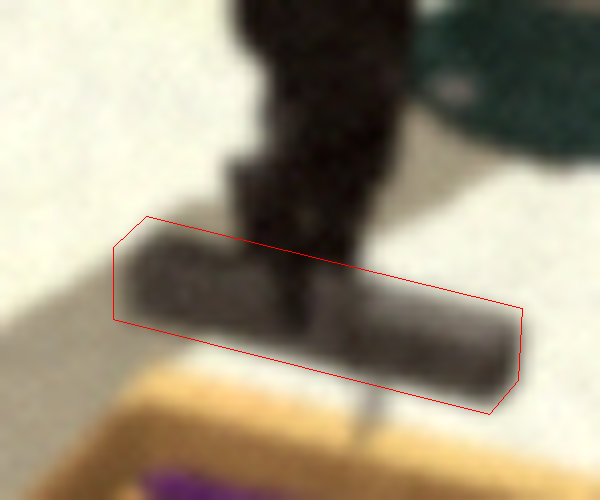

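View pics/o3t.png

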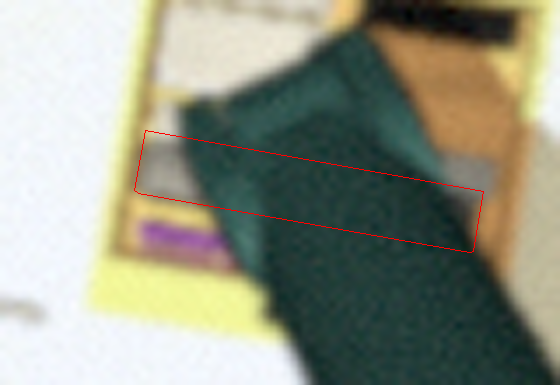

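The held case coincides with the model: level, centred and aligned. I lower it.

```bash
python3 - <<'E'
from h import *
g=[.5363,-.0386]
bot.movel([*g,.09],speed=.3);st()
bot.movel([*g,.062],speed=.12);st()
for z in(.055,.050,.0475,.0465,.0455):
    bot.movel([*g,z],speed=.06);st(z)
    if bot.get_contact_force()[2]>3: break
E
```

```text
t 26.45 tcp [ 0.5357 -0.0383  0.0895] F [ 0.4004 -0.2437 -1.3913] gap 0.333
 t 26.83 tcp [ 0.5369 -0.0385  0.063 ] F [-0.3748  0.3683  0.1305] gap 0.332
0.055 t 27.1 tcp [ 0.5364 -0.0387  0.0553] F [-0.4269  0.4318 -0.618 ] gap 0.34
0.05 t 27.35 tcp [ 0.5361 -0.0386  0.0497] F [-0.6472  0.7978 -1.0348] gap 0.337
0.0475 t 27.6 tcp [ 0.5362 -0.0386  0.0473] F [ 0.3642 -0.4912 -0.6466] gap 0.34
0.0465 t 27.85 tcp [ 0.5363 -0.0386  0.0465] F [ 0.3221  1.3077 -0.9635] gap 0.334
0.0455 t 28.1 tcp [ 0.5365 -0.0386  0.0456] F [-0.6629 -0.5344  0.9573] gap 0.338
```

```bash
python3 - <<'E'
from h import *
g=[.5363,-.0386]
bot.command_gripper(.49);st("open")
bot.movel([*g,.075],speed=.12);st()
bot.movel([*g,.17],speed=.4)
bot.command_gripper(.85)
q=[.4547,.3410]
bot.move_to([*q,.15],down(.13));st()
a=np.mean([bot.get_image("scene").astype(float) for _ in range(3)],0)
b=np.mean([bot.get_image("top").astype(float) for _ in range(3)],0); np.save("pics/top_avg4.npy",b);np.save("pics/scene_avg4.npy",a)
bot.movel([*q,.065],speed=.3);st()
bot.movel([*q,.040],speed=.1);st()
c=np.mean([bot.get_image("scene").astype(float) for _ in range(2)],0)
cv2.imwrite("pics/s8.png",cv2.resize(c[150:250,290:390].astype(np.uint8),None,fx=6,fy=6,interpolation=cv2.INTER_CUBIC))
from ov import ov,boxpts
B=[.5755,-.0467,-.2047]; P=boxpts((-.055,-.025),(-.085,.085),(.006,.04))
ov("top",b,[(P,B)],(160,245,218,305),"pics/o4t.png",7)
ov("scene",a,[(P,B)],(178,240,200,285),"pics/o4s.png",7)
E
```

```text
open t 28.38 tcp [ 0.5372 -0.0387  0.0456] F [ 1.1406 -0.4309  0.2725] gap 0.489
 t 28.78 tcp [ 0.5361 -0.0387  0.0753] F [ 0.3894  0.3773 -0.1762] gap 0.488
 t 31.02 tcp [0.4558 0.3391 0.1498] F [ 0.4762 -0.1665  0.6364] gap 0.848
 t 31.76 tcp [0.4544 0.3409 0.0647] F [0.5064 0.7328 0.7803] gap 0.85
 t 32.16 tcp [0.455  0.3413 0.0407] F [-0.1046  1.1234 -0.1862] gap 0.849
```

View pics/o4t.png

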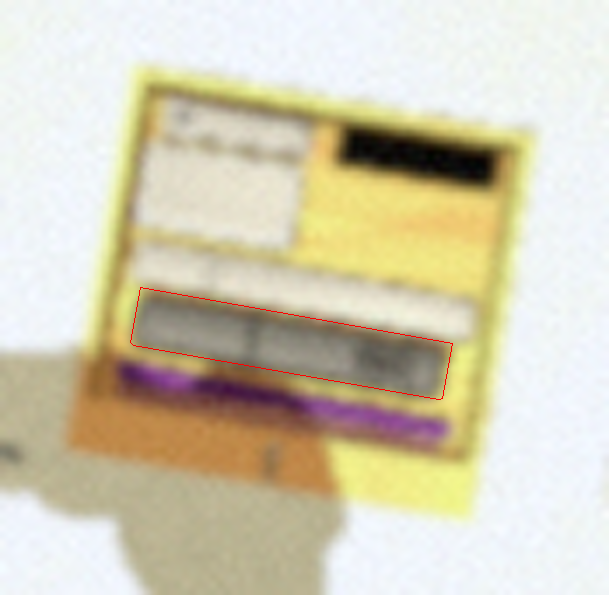

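View pics/o4s.png

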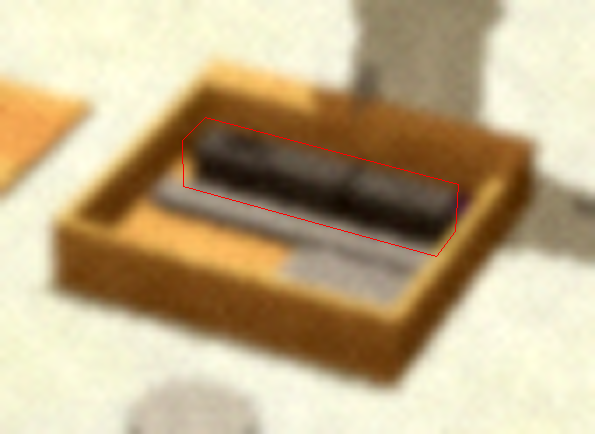

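View pics/s8.png

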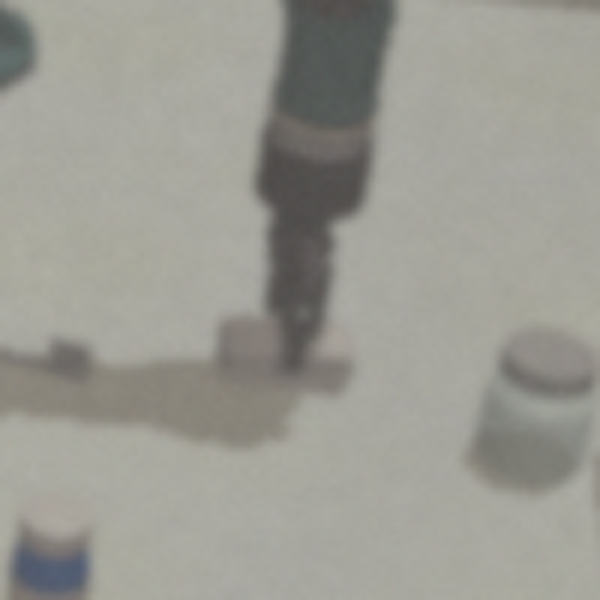

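```bash
python3 - <<'E'
from ov import *
a=np.load("pics/scene_avg0.npy");b=np.load("pics/top_avg4.npy")
P=boxpts((-.023,.023),(-.045,.045),(0,.034)); T=boxpts((-.023,.023),(-.045,.045),(.034,.034))
for y in(.335,.341): 
    S=[.4547,y,.13]; ov("scene",a,[(P,S),(T,S)],(200,225,315,360),f"pics/o5_{int(y*1000)}.png",14)
print("finger", [proj("scene",w([.455,.3413,.13],[[d,0,.018]])[0]) for d in(.036,.044,-.036)])
im=bot.get_image("scene"); cv2.imwrite("pics/s9.png",cv2.resize(im[190:230,310:360],None,fx=14,fy=14,interpolation=cv2.INTER_CUBIC))
E
```

```text
finger [array([212.3501, 336.8404]), array([213.4201, 337.0281]), array([203.109 , 335.2189])]
```

View pics/o5_341.png

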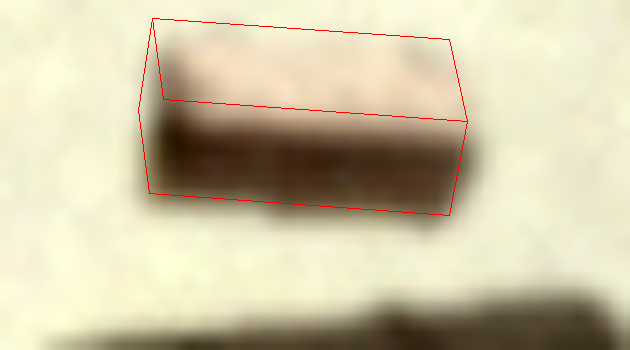

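View pics/s9.png

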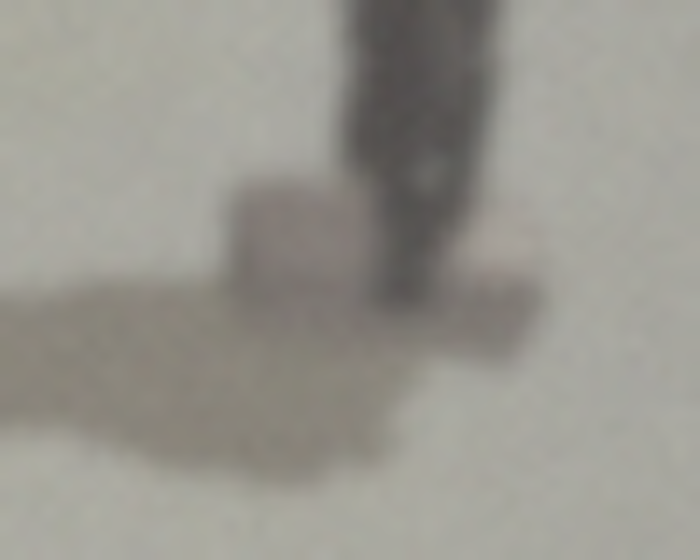

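The soap case spans crop columns 228–540 with the finger near 405, so the grasp is about 3 mm off centre along its length. That is acceptable, so I close.

```bash
python3 - <<'E'
from ov import *
bot.command_gripper(0.);st("grip")
p=np.array(bot.get_tool_pos())
bot.movel(p+[0,0,.02],speed=.1);st("lift")
bot.movel(p+[0,0,.10],speed=.3);st("lift")
B=np.array([.5755,-.0467,-.2047]); c,s=np.cos(B[2]),np.sin(B[2])
g=B[:2]+np.array([c*.034+s*.044,s*.034-c*.044]); print("target",g)
bot.move_to([*g,.16],down(-.2047));st("hover")
a=np.mean([bot.get_image("scene").astype(float) for _ in range(3)],0)
b=np.mean([bot.get_image("top").astype(float) for _ in range(3)],0)
T=bot.get_tool_pos(); P=boxpts((-.023,.023),(-.045,.045),(T[2]-.041,T[2]-.007)); G=[T[0],T[1],-.2047]
ov("scene",a,[(P,G)],(140,230,190,290),"pics/o6s.png",6)
ov("top",b,[(P,G)],(160,245,218,305),"pics/o6t.png",7)
E
```

```text
grip t 32.67 tcp [0.4551 0.3413 0.0407] F [-0.6694 -0.4861  5.9847] gap 0.517
lift t 33.02 tcp [0.4554 0.3415 0.0611] F [ 0.351  -0.2722 -0.5893] gap 0.525
lift t 33.44 tcp [0.4554 0.3414 0.1415] F [-0.5568  0.5082 -1.9718] gap 0.519
target [ 0.5998 -0.0967]
hover t 35.13 tcp [ 0.6    -0.0943  0.16  ] F [-0.5015 -0.2092 -1.0599] gap 0.524
```

View pics/o6s.png

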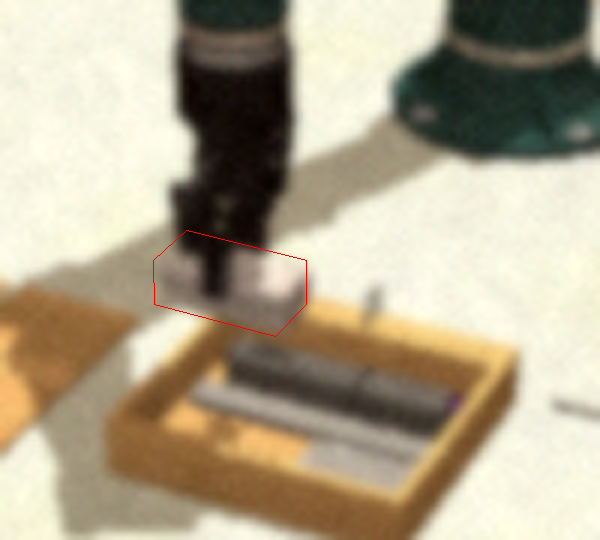

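View pics/o6t.png

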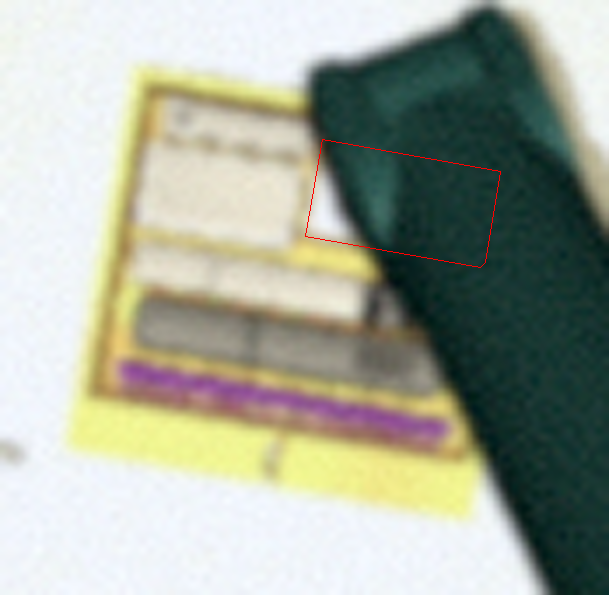

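The soap case is held level and matches its outline over the short gap in both views. I lower it.

```bash
python3 - <<'E'
from h import *
g=[.5998,-.0967]
bot.movel([*g,.09],speed=.3);st()
bot.movel([*g,.062],speed=.12);st()
for z in(.055,.050,.048,.0468,.0458):
    bot.movel([*g,z],speed=.06);st(z)
    if bot.get_contact_force()[2]>3: break
E
```

```text
t 35.82 tcp [ 0.599  -0.0964  0.0893] F [ 0.9305 -0.2458 -0.2097] gap 0.522
 t 36.2 tcp [ 0.6003 -0.0967  0.0629] F [ 0.6833 -0.0451 -0.937 ] gap 0.522
0.055 t 36.47 tcp [ 0.5998 -0.0967  0.0552] F [ 0.0941 -0.5676 -1.3318] gap 0.521
0.05 t 36.72 tcp [ 0.5995 -0.0967  0.0497] F [-0.5181  0.8372 -1.1008] gap 0.518
0.048 t 36.97 tcp [ 0.5997 -0.0967  0.0478] F [-0.6008 -1.0488 -2.0451] gap 0.522
0.0468 t 37.22 tcp [ 0.5999 -0.0967  0.0468] F [ 0.2539  0.7452 -1.0734] gap 0.526
0.0458 t 37.47 tcp [ 0.5998 -0.0967  0.0467] F [-2.5209 -0.3036  5.0853] gap 0.52
```

```bash
python3 - <<'E'
from ov import *
g=[.5998,-.0967]
bot.command_gripper(.65);st("open")
bot.movel([*g,.075],speed=.12);st()
bot.movel([*g,.14],speed=.4)
bot.command_gripper(0.)
B=np.array([.5755,-.0467,-.2047])
L=w(B,[[0,.106,0]])[0]; hov=w(B,[[0,.25,0]])[0]
bot.movel([hov[0],hov[1],.16],speed=.5);st("side")
a=np.mean([bot.get_image("scene").astype(float) for _ in range(3)],0)
b=np.mean([bot.get_image("top").astype(float) for _ in range(3)],0); np.save("pics/top_avg5.npy",b);np.save("pics/scene_avg5.npy",a)
P=boxpts((.011,.057),(-.092,-.002),(.006,.04));Q=boxpts((-.055,-.025),(-.085,.085),(.006,.04))
ov("top",b,[(P,B),(Q,B)],(160,245,218,305),"pics/o7t.png",7)
ov("scene",a,[(P,B),(Q,B)],(178,240,200,285),"pics/o7s.png",7)
E
```

```text
open t 37.73 tcp [ 0.5999 -0.0967  0.0457] F [ 0.0029 -0.1763  0.075 ] gap 0.651
 t 38.12 tcp [ 0.6002 -0.0968  0.0755] F [-1.2099 -0.3242 -0.903 ] gap 0.652
side t 39.74 tcp [0.6259 0.1995 0.16  ] F [-0.1183 -0.9797  0.6334] gap -0.001
```

View pics/o7t.png

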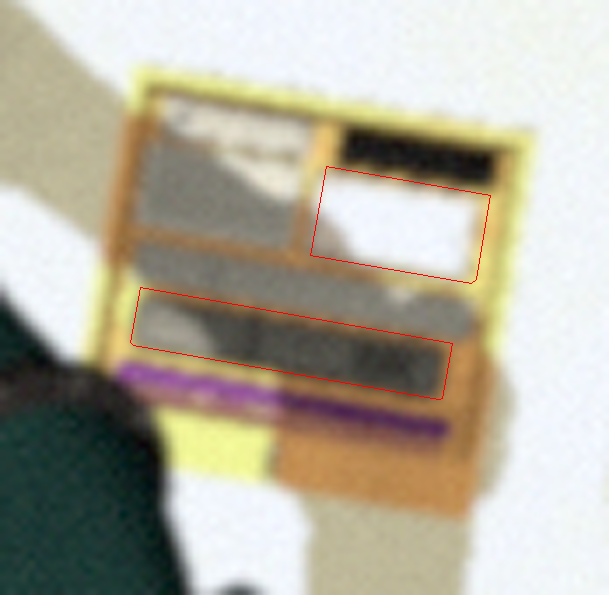

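View pics/o7s.png

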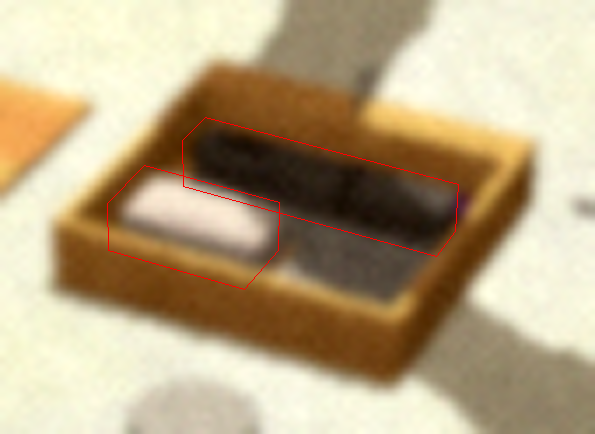

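Both cases lie in their gaps, below the rim. Next is the touch check.

```bash
python3 - <<'E'
from fit import *
B=np.array([.5755,-.0467,-.2047])
L=w(B,[[0,.106,0]])[0][:2]; R=w(B,[[0,-.106,0]])[0][:2]; print(L,R)
def touch(P,z0):
    z=z0
    while z>.066:
        bot.movel([*P,z],speed=.04); F=bot.get_contact_force()[2]
        if F>3: break
        z-=.001
    st("touch"); return z
bot.movel([*L,.11],speed=.4)
bot.movel([*L,.076],speed=.12);st()
zl=touch(L,.074); bot.dwell(.2); print("Fz",bot.get_contact_force()[2])
zt=bot.get_tool_pos()[2]
bot.movel([*L,zt+.004],speed=.05);st("up")
for k in(.33,.67,1.):
    bot.movel([*(L+(R-L)*k),zt+.004],speed=.12);st(k)
zr=touch(R,zt+.002); bot.dwell(.2); print("Fz",bot.get_contact_force()[2])
E
```

```text
[0.597  0.0571] [ 0.554  -0.1505]
 t 41.01 tcp [0.5971 0.0586 0.0759] F [-0.4746  0.4606 -0.5322] gap -0.003
touch t 42.26 tcp [0.5972 0.0572 0.0711] F [-1.1004  0.297   9.8861] gap 0.004
Fz 9.478169873630442
up t 42.71 tcp [0.5972 0.0571 0.0752] F [-0.198  -0.5287 -0.4873] gap 0.003
0.33 t 43.44 tcp [ 0.5831 -0.0106  0.0752] F [0.6836 0.6173 0.5906] gap 0.001
0.67 t 44.19 tcp [ 0.5686 -0.0809  0.0752] F [-0.0548  0.5428  0.1697] gap 0.002
1.0 t 44.92 tcp [ 0.5543 -0.1495  0.0752] F [ 0.4213  0.1821 -0.0218] gap -0.0
touch t 45.92 tcp [ 0.5541 -0.1505  0.0711] F [-1.7483  0.4389  8.6203] gap -0.001
Fz 8.737435633430003
```

Both rims were felt at TCP 0.0711 m, which puts the tips at about 46 mm, and the sweep was free of contact. I retreat and take a last look.

```bash
python3 - <<'E'
from ov import *
p=np.array(bot.get_tool_pos())
bot.movel(p+[0,0,.02],speed=.1); bot.movel(p+[0,0,.16],speed=.4)
bot.move_joints([1.012,.591,.048,1.609,-.033,.943,-.034]);st()
a=np.mean([bot.get_image("scene").astype(float) for _ in range(3)],0)
b=np.mean([bot.get_image("top").astype(float) for _ in range(3)],0)
B=np.array([.5755,-.0467,-.2047]);P=boxpts((.011,.057),(-.092,-.002),(.006,.04));Q=boxpts((-.055,-.025),(-.085,.085),(.006,.04))
ov("top",b,[(P,B),(Q,B)],(160,245,218,305),"pics/o8t.png",7)
ov("top",b,[],(130,270,90,410),"pics/o8w.png",2.5 and 2)
ov("scene",a,[],(120,270,140,410),"pics/o8s.png",3)
E
```

```text
t 48.96 tcp [ 0.3275 -0.6459  0.256 ] F [ 1.0535  1.09   -0.0519] gap -0.001
```

View pics/o8t.png

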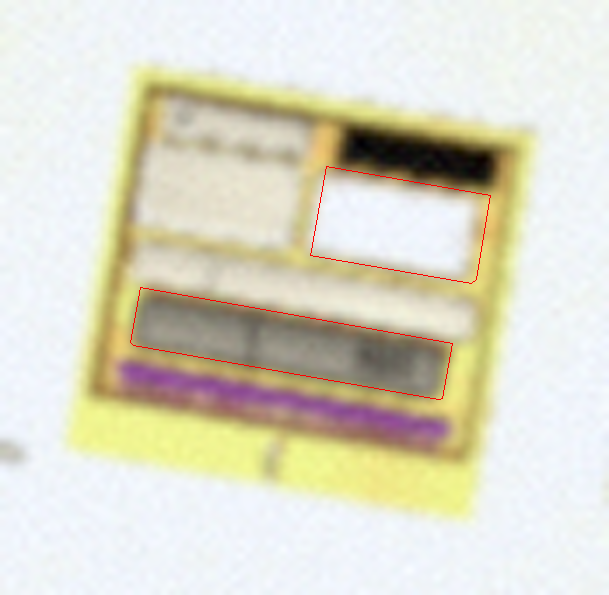

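View pics/o8s.png

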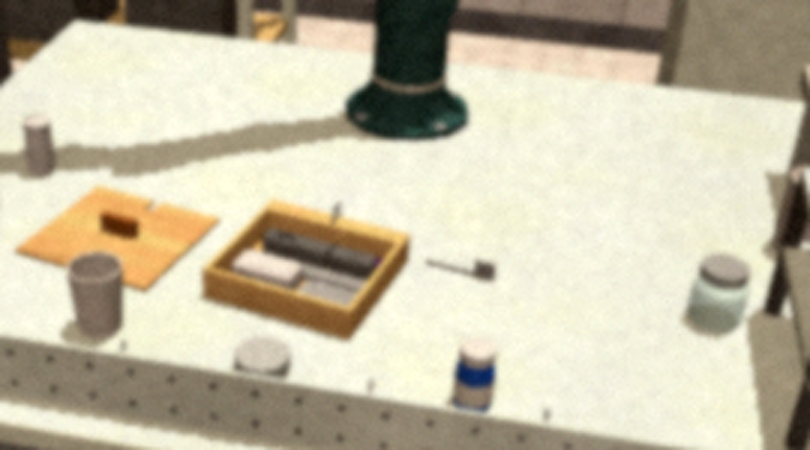

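View pics/o8w.png

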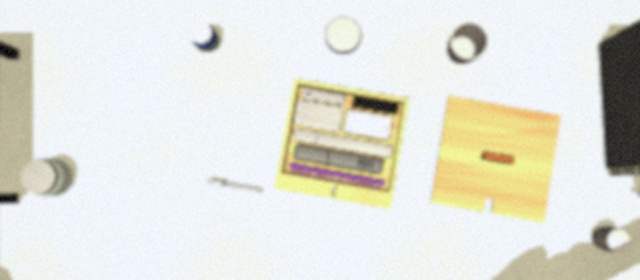

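All is in place: the lid and pin lie flat, the two cases are in their gaps, the packed things are where they were, and the bystanders have not moved.

```bash
python3 -c "
from workcell import bot
bot.job_done(); print(bot.get_t())"
```

```text
the job is handed in; nothing more can be done
the job is handed in; nothing more can be done
```

The job is done and handed in, about 49 s into the 72 s allowed. I pulled the pin and laid it flat to the left of the box. The lid lies flat to the right. The toothbrush cover is flat in the long gap and the soap case flat in the short gap.

**Touch check:** The left and right rims were both felt at the same height: TCP at 71.1 mm, so the fingertips were at about 46 mm, with 9–10 N. The low sweep between them, about 4 mm above the rim, met no contact at the three points where I read the force.

**Last pictures:** Both cases sit in their gaps below the rim, and the things already packed are where they were. The bystanders show no visible shift, and the robot was clear of everything.

**Disagreements:**
- The trained networks found nothing in the "scene" camera in any query I made there, so I fitted the box, lid and case models to the pictures myself.
- The scene camera put things up to 7 mm off from the top camera. The top camera agreed with the robot to about 1 mm where I checked it, on the lid handle after it was set down, so I relied on the top camera.
- I gripped the soap case about 3 mm off centre along its length. The last picture shows its right end about 3 mm off the modelled outline, still within the gap.

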